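# Put the dye bottle away in the roll-top dark box

## Task

The amber bottle standing on the open worktop holds a light-sensitive dye. Roll back the slatted cover of the white dark box, stand the bottle upright on the floor inside beside the amber bottle already stored there, without pushing that one out of its place, and roll the cover fully shut again. Leave the red-capped jar where it stands.

Things in the scene. Friction and masses are not known exactly. Their poses are not given: they have to be found in the camera images.
- dark_box: Roll-top dark box, fixed: white half-barrel, 308 mm wide (y), 332 deep (x), 204 high, front to the robot. Origin on the worktop straight below the track's axis; x from front to back, y along the axis, z up. Front sill at x = -158 to -150, 92 high; inner faces of the 9 mm side cheeks at y = +-145, tops round (radius 174). A fixed shell of radius 174 covers the back, behind x = +40.
- track_axis (a point): Middle of the axis of the cover's round track, 30 mm above the dark box's origin; the axis runs along the box's y.
- box_floor (a point): Point on the black flat floor inside the dark box, 12 mm above the worktop, 70 mm in front (-x) of the box's origin, midway between the cheeks: middle of the part that is open from above once the cover is rolled back.
- cover (a joint): Angle of the grey slatted cover along its round track, rad: 0 = fully shut (end rail on the sill), 1.40 = fully rolled back; grows as its front edge goes up and back. Starts shut or up to 0.25 open. Slats' outer radius 165 mm, inner 157. Friction (0.26 N m; with its weight 2 to 7 N at the bar) holds it where it is left. A push straight back jams low down: move up with the bar.
- pull_bar (a point): Middle of the cover's round aluminium pull bar, 14 mm thick, 160 long along the box's y, on two stems 60 mm either side of its middle, 25 mm of clear gap to the slats. 197 mm from the track's axis; at cover angle q in the box frame x = -197 cos(0.436+q), z = 30 + 197 sin(0.436+q) mm. Can be pushed back from in front, drawn forward from behind, pressed down from above.
- amber_bottle: The bottle to put away: round amber bottle with black cap, 43 mm diameter (straight sides to about 45 mm up), 66 high, about 85 g, loose, on the open worktop to the right of the dark box. Origin in the centre of its underside, z up along it.
- stored_bottle: A second, identical amber bottle (43 mm diameter, 66 mm high), loose, standing inside the dark box on its floor near the front; it stays there. Origin in the centre of its underside.
- red_cap_jar: Small white jar with a red screw cap, 43 mm diameter, 43 mm high, loose, standing on the worktop near the bottle to put away; not part of the job. Origin in the centre of its underside.

How it is judged:
On the way, in this order (a step that is already met when the one before it is completed fails the run):
1. the slatted cover is rolled back (value of joint cover above 0.8 rad), for 0.2 s.
2. the bottle stands upright on the floor inside the box, let go (x of amber_bottle in the frame of dark_box between -0.15 and 0.15 m and y of amber_bottle in the frame of dark_box between -0.14 and 0.14 m and z of amber_bottle in the frame of dark_box between 0.007 and 0.017 m and angle between amber_bottle's own z axis and vertical below 0.12 rad and contact force between the fingers and amber_bottle below 0.1 N), for 0.2 s.
At the end, for the whole second after the job is handed in: The cover is fully shut (within 0.04 rad, about 7 mm at the bar), the amber bottle stands upright (within 7 degrees) and at rest on the floor inside the dark box, and the stored bottle and the red-capped jar still stand within 20 mm of where they were (value of joint cover below 0.04 rad and x of amber_bottle in the frame of dark_box between -0.15 and 0.15 m and y of amber_bottle in the frame of dark_box between -0.14 and 0.14 m and z of amber_bottle in the frame of dark_box between 0.007 and 0.017 m and angle between each of amber_bottle, stored_bottle's own z axis and vertical below 0.12 rad and linear speed of amber_bottle below 0.02 m/s and distance of each of stored_bottle, red_cap_jar from where it was at the start of the episode below 0.02 m); the robot touches nothing.
It fails at once if the stored bottle is tipped or pushed more than 25 mm (angle between stored_bottle's own z axis and vertical above 0.4 rad or distance of stored_bottle from where it was at the start of the episode above 0.025 m).
It fails at once if the red-capped jar is tipped or pushed more than 25 mm (angle between red_cap_jar's own z axis and vertical above 0.4 rad or distance of red_cap_jar from where it was at the start of the episode above 0.025 m).
It also fails if it takes over 72 s, if anything falls off the work surface, if the arm or the gripper's body presses on something with over 40 N, if the wrist force passes 120 N, or if a joint passes its speed limit or range.

## Robot

A 6-joint arm with a two-finger parallel gripper is mounted at the origin on a cart in front of the work surface, level with it; the furniture and walls round the work are solid. World frame = base frame: x ahead of the robot, y to its left, z up, the work surface at z = 0. Lengths are in m, angles in rad, forces in N, time in s.
With the tool pointing down it reaches from about 0.35 to 0.85 m from the base axis. Payload 8.1 kg.
Tool frame: the origin (TCP) lies between the finger pads; the fingertips stand 11 mm ahead of it and the grasp point (between the pads) lies 8 mm behind it (robot.tips_ahead is the distance from the TCP to the fingertips, in m); z points along the fingers, y is the line along which they close (so a half turn about z gives the same grasp; the last joint's range is limited). The gripper opens to 93 mm and grips with 3 to 60 N. Pads are 15 mm wide; open, the fingers measure 128 mm over their backs; the gripper's body (75 mm by 188 mm) begins 65 mm behind the grasp point.
Start: joints at [-1.343, 0.13, 1.488, -0, 1.523, -0.085], TCP at [0.185, -0.571, 0.23] pointing down, gripper open.
Joint ranges: [-2.96, 2.96], [-0.89, 2.26], [0.02, 2.5], [-1.34, 4.48], [0, 2.73], [-2.66, 2.66]. Speed limits (rad/s): [2.39, 2.39, 2.79, 3.14, 3.14, 3.14].

## Interface

Orientations are given as a rotation vector (axis times angle).
In Python, from plant import robot gives the robot as it stands. The module is installed in compiled form; this text tells all that it offers.
- The arm moves only by the tool move_arm, never from a script. Its argument "deltas" is one flat list of numbers, 7 for each row, row after row: the shift along the tool's x, y, z in m, then the turn, a rotation vector about the tool's x, y, z in rad, then the opening, from 0 (shut) to 1 (fully open). A call has 1 to 12 rows; each row is the pose to reach, as a shift and turn from the pose commanded when the call began, along the tool's axes at that moment; what a row does not reach only later rows make up. A row lasts 1/8 s, in which the tool goes at most 62.5 mm and 10.7 degrees, less where a joint would pass 70% of its speed; a pose out of reach is approached as far as the arm can. A call with a gripper value outside its range is refused whole. The fingers move at their own pace and stop on an object; "squeeze" is the grip in N (left out, the last holds). Time passes only in rows, so rows that repeat a pose let the fingers close. It gives the time, the measured TCP pose, the force, the opening and the grip force at its end, in the units of the state.
- robot.read_state(): the state, without advancing time (a new reading comes with each control period).
- robot.read_camera(name): name is "scene" or "top" or "wrist"; returns (picture, depth): 480x640x3 uint8, red, green, blue; 480x640 float32, m along the optical axis (not along the pixel's ray), 0 where there is no reading.
- robot.camera_model(name): a dict with "K" (3x3 intrinsics, pixels), "R" (3x3) and "t" (3): a world point X has camera coordinates R X + t; the wrist camera has in their place "tool_from_camera" (4x4, takes a point from camera to tool coordinates, whose origin is the TCP and whose axes are the flange's). Camera axes: x right, y down, z forward; pixel columns grow to the right and rows downward; lengths in m; the calibration is good to about 2 mm. The wrist camera is an equidistant fisheye: a pixel r from the principal point sees the ray r / f radians off the axis. A picture is of the moment at which its call begins: read the wrist's pose just before it. camera_model takes no time and is no camera call.
- robot.close_job(): hands the job in; it is judged then, once.
Trained networks look in the newest picture that a camera, given by its name, has taken for a name from the list of things; names that differ only in an ending like _2 or _b are one class to them, and where a whole thing is asked for, a point or a joint stands for the part that bears it (a point fixed in the world has none). Each returns a list of dicts, best first, with "confidence" (0 to 1); they miss things now and then, are a little off and sometimes report something else, mostly with a low value. They report only what shows in the picture. A call takes as long as a camera call.
- robot.recognise(camera, label): "uv" ([column, row] in pixels, amid what is visible of it).
The state is a dict: "t": time; "q": joint angles; "dq": joint speeds; "joint_torque": joint torques, N m; "tool_pos": TCP position; "orientation": TCP orientation; "force": force on the tool from outside, world axes, zero at the start; "wrist_torque": the same for the moment, N m; "opening": finger opening in m; "gripper_force": force on a finger pad.
Only numpy, scipy, OpenCV 4.12 (cv2) and the standard library are available. Lean on these libraries where they do the work, as an engineer would, in place of code of your own. Each camera call takes 0.05 s, during which the arm holds its last target. There are 200 camera calls.

## Working session

There is one attempt and no reset: what is moved stays moved. The work goes in short steps, Python scripts to look and compute and a tool call to move; the robot and the scene stay as the last step left them, time stands still between calls to the robot, and variables do not carry over. Pictures are saved under pics/ and viewed, at most 10 in all, crops included, and the job is handed in when it is done.

Besides the shell and the picture viewer there is one more tool, called after "Request:" as name(argument=value, ...) on one line, values as JSON. move_arm: Moves the arm, as the interface text tells. Its arguments: {"type":"object","properties":{"deltas":{"type":"array","items":{"type":"number"}},"squeeze":{"type":"number"}},"required":["deltas"]}

```bash
mkdir -p pics; cat > h.py <<'E'
import numpy as np, cv2
from plant import robot
from scipy.spatial.transform import Rotation as Rn
def cloud(cam):
    im,d=robot.read_camera(cam); m=robot.camera_model(cam); K=np.array(m["K"])
    v,u=np.mgrid[0:480,0:640]
    P=np.stack([(u-K[0,2])/K[0,0]*d,(v-K[1,2])/K[1,1]*d,d],-1)
    W=(P-np.array(m["t"]))@np.array(m["R"]); W[d==0]=np.nan
    return im,d,W
E
python3 - <<'E'
from h import *
for c in ("scene","top"):
    im,d,W=cloud(c); cv2.imwrite(f"pics/{c}0.png",im[:,:,::-1]); np.save(c,W)
    for l in ("dark_box","pull_bar","amber_bottle","red_cap_jar","cover"):
        for r in robot.recognise(c,l)[:3]:
            u,v=map(int,r["uv"]); print(c,l,np.round(r["confidence"],2),u,v,W[v,u].round(3))
print(robot.read_state())
for c in("scene","top"): m=robot.camera_model(c); print(c,m["K"],-np.array(m["R"]).T@m["t"])
print(robot.camera_model("wrist"))
E
```

```text
scene dark_box 0.68 373 203 [ 0.633 -0.091  0.14 ]
scene pull_bar 0.65 354 153 [0.577 0.03  0.191]
scene amber_bottle 0.61 302 300 [ 0.539 -0.291  0.048]
scene red_cap_jar 0.92 264 355 [ 0.514 -0.422  0.046]
scene cover 0.75 348 154 [0.564 0.031 0.187]
top dark_box 0.97 217 255 [0.533 0.077 0.174]
top dark_box 0.39 217 251 [0.539 0.075 0.177]
top pull_bar 0.78 220 253 [0.535 0.071 0.173]
top cover 0.84 218 254 [0.534 0.075 0.175]
{'t': 0.6, 'q': array([-1.34342288e+00,  1.30380354e-01,  1.48817294e+00,  7.76456906e-06,
        1.52300876e+00, -8.53716885e-02]), 'dq': array([ 0.00040587,  0.00067782,  0.00105584, -0.001014  , -0.00113732,
       -0.00097038]), 'joint_torque': array([ 1.38824944e-04, -5.59404588e+01, -4.91795039e+01,  7.69575150e-02,
        2.30670831e-02, -1.56253651e-05]), 'tool_pos': array([ 0.18464668, -0.57089763,  0.22966184]), 'orientation': array([3.10323163e+00, 4.89254030e-01, 1.55616973e-05]), 'force': array([ 0.11124061, -0.24645113, -0.10814826]), 'wrist_torque': array([-0.0088305 , -0.01171194, -0.00523631]), 'gripper_force': 0.0, 'opening': 0.0929186164
[... 171 characters left out ...]
643603 ]
top [[575.09382282   0.         323.87867496]
 [  0.         575.09382282 235.33984631]
 [  0.           0.           1.        ]] [-0.07089661  0.20382983  0.96527302]
{'K': array([[371.64829954,   0.        , 324.99738344],
       [  0.        , 371.64829954, 241.89124589],
       [  0.        ,   0.        ,   1.        ]]), 'tool_from_camera': array([[ 5.92395360e-04, -9.56333567e-01, -2.92276852e-01,
         8.23714294e-02],
       [ 9.99999664e-01,  4.01035862e-04,  7.14634440e-04,
         6.58779763e-04],
       [-5.66215403e-04, -2.92277178e-01,  9.56333483e-01,
        -1.53833915e-01],
       [ 0.00000000e+00,  0.00000000e+00,  0.00000000e+00,
         1.00000000e+00]])}
```

View pics/scene0.png

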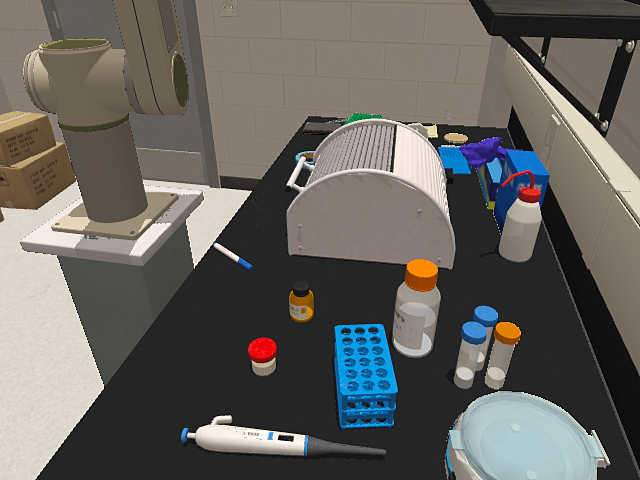

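View pics/top0.png

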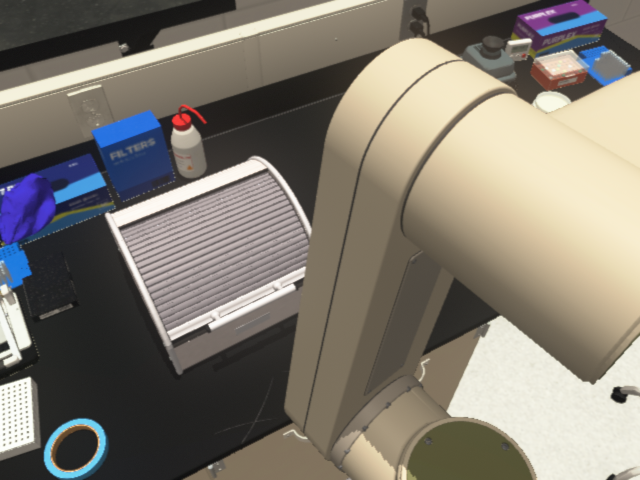

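The scene view shows the box's right cheek (center ~370,210), the bar at left (~297,173), the bottle at (302,300), the jar at (263,355), a tall orange-cap bottle at (417,310) and a rack at (365,370). The top view shows the cover with its bar at (252,306); the arm hides the bottle.

```bash
python3 - <<'E'
from h import *
from scipy.optimize import least_squares
S=np.load("scene.npy"); T=np.load("top.npy")
# cheek face patch
P=S[160:262,285:455].reshape(-1,3); P=P[~np.isnan(P[:,0])]; P=P[P[:,2]>0.01]
best=None;rng=np.random.default_rng(0)
for _ in range(500):
    a=P[rng.choice(len(P),2)]; dxy=a[1,:2]-a[0,:2]; n=np.linalg.norm(dxy)
    if n<.1: continue
    nrm=np.array([-dxy[1],dxy[0]])/n; r=abs((P[:,:2]-a[0,:2])@nrm)<.003
    if best is None or r.sum()>best.sum(): best=r
Q=P[best]; c=Q[:,:2].mean(0); u,s,vt=np.linalg.svd(Q[:,:2]-c,full_matrices=False); dx=vt[0]*np.sign(vt[0,0])
yaw=np.arctan2(dx[1],dx[0]); print("cheek",best.sum(),c,np.degrees(yaw))
dy=np.array([-dx[1],dx[0]])
cy=c@dy+0.154   # centre along y
s=Q[:,:2]@dx; z=Q[:,2]
# top edge outline: max z per s bin
ss=[];zz=[]
for b in np.arange(s.min(),s.max(),.01):
    k=(s>=b)&(s<b+.01)
    if k.sum()>5: i=np.argmax(np.where(k,z,-1)); ss.append(s[i]); zz.append(z[i])
ss=np.array(ss);zz=np.array(zz);k=zz>.1
f=least_squares(lambda p:np.hypot(ss[k]-p[0],zz[k]-p[1])-p[2],[ss.mean(),.03,.174],loss="soft_l1",f_scale=.003)
f2=least_squares(lambda p:np.hypot(ss[k]-p[0],zz[k]-.03)-.174,[ss.mean()],loss="soft_l1",f_scale=.003)
print(f.x,f2.x,s.min(),s.max())
sx=f2.x[0]; O=sx*dx+cy*dy; print("origin",O)
# check with top cloud in box frame
def box(W): return np.stack([(W[...,:2]-O)@dx,(W[...,:2]-O)@dy,W[...,2]],-1)
B=box(T[150:380,100:312]).reshape(-1,3)
B=B[(abs(B[:,1])<.3)&(B[:,2]>.03)&(B[:,0]<.2)&(B[:,0]>-.25)]
k=(abs(B[:,1])<.13)&(B[:,2]>.1);r=np.hypot(B[k,0],B[k,2]-.03);print("slat r",np.percentile(r,[5,25,50,75,95]))
k2=k&(np.hypot(B[:,0],B[:,2]-.03)>.187)
b=B[k2];print("bar",k2.sum(),b.mean(0),b.min(0),b.max(0),"ang",np.arctan2(b[:,2]-.03,-b[:,0]).mean()-.436)
print("y extents",np.percentile(B[B[:,2]>.1,1],[0.5,99.5]))
# bottle/jar/others
for n,(u0,u1,v0,v1) in dict(bot=(285,318,280,322),jar=(245,280,335,378),tall=(392,442,258,358),rack=(330,400,322,428)).items():
    q=S[v0:v1,u0:u1].reshape(-1,3);q=q[(q[:,2]>.012)]
    print(n,q.min(0).round(3),q.max(0).round(3),np.median(q,0).round(3))
    if n in("bot","jar"):
        w=q[q[:,2]<.04]
        g=least_squares(lambda p:np.hypot(w[:,0]-p[0],w[:,1]-p[1])-.0215,np.median(w,0)[:2]+[0,.01],loss="soft_l1",f_scale=.002)
        print("  center",g.x,"box",box(np.append(g.x,0)))
print(robot.recognise("scene","stored_bottle"))
np.savez("box",O=O,dx=dx,dy=dy)
E
```

```text
cheek 12036 [ 0.62695487 -0.09114557] 2.5070212466451847
[0.61795094 0.03309442 0.17699889] [0.61847758] 0.4545824231583963 0.7963875287889848
origin [0.61633202 0.06253686]
slat r [0.16106693 0.1633062  0.16485638 0.16686599 0.17427128]
bar 838 [-0.17765849  0.00530855  0.12706903] [-0.18470529 -0.08244195  0.11621749] [-0.16262822  0.08848543  0.13310238] ang 0.0641784531600435
y extents [-0.14799805  0.15633251]
bot [ 0.513 -0.299  0.012] [ 0.555 -0.26   0.069] [ 0.537 -0.288  0.045]
  center [ 0.53305497 -0.27496021] box [-0.09796008 -0.33353135  0.        ]
jar [ 0.484 -0.428  0.012] [ 0.526 -0.385  0.047] [ 0.508 -0.414  0.043]
  center [ 0.50341293 -0.40239801] box [-0.1331481  -0.45955057  0.        ]
tall [ 0.679 -0.344  0.012] [ 0.777 -0.082  0.157] [ 0.729 -0.331  0.095]
rack [ 0.61  -0.492  0.012] [ 0.711 -0.311  0.076] [ 0.666 -0.438  0.071]
[]
```

```bash
cat >> h.py <<'E'
import json
_b=np.load("box.npz"); O=_b["O"]; dx=_b["dx"]; dy=_b["dy"]
def w(x,y,z): return np.append(O+x*dx+y*dy,z)
def Rtilt(phi):  # tool z dips phi below box +x, tool x along box +y
    d=np.append(np.cos(phi)*dx,-np.sin(phi)); p=np.append(np.sin(phi)*dx,np.cos(phi)); return np.stack([np.append(dy,0),p,d],1)
Rdown=np.stack([np.append(-dx,0),np.append(dy,0),[0,0,-1]],1)  # camera toward robot, fingers close along box y
def bar(q,r=.197): return -r*np.cos(.436+q),.03+r*np.sin(.436+q)
def cmd():
    try: j=json.load(open("cmd.json")); return np.array(j["p"]),np.array(j["R"])
    except FileNotFoundError:
        s=robot.read_state(); return s["tool_pos"],Rn.from_rotvec(s["orientation"]).as_matrix()
def plan(rows,save=True):   # rows: (pos,R,opening); prints numbers, remembers the commanded end
    p0,R0=cmd(); out=[]
    for p,R,o in rows:
        out.append(np.r_[np.round(R0.T@(p-p0),3),np.round(Rn.from_matrix(R0.T@R).as_rotvec(),3),o])
    e=out[-1]
    if save: json.dump(dict(p=list(p0+R0@e[:3]),R=(R0@Rn.from_rotvec(e[3:6]).as_matrix()).tolist()),open("cmd.json","w"))
    print(", ".join("%g"%v for o in out for v in o))
def seg(p1,R1,o,n,start=None):
    p0,R0=start or cmd(); rv=Rn.from_matrix(R0.T@R1).as_rotvec()
    return [(p0+(p1-p0)*k/n,R0@Rn.from_rotvec(rv*k/n).as_matrix(),o) for k in range(1,n+1)]
E
python3 - <<'E'
from h import *
q=.05; bx,bz=bar(q); R=Rtilt(np.radians(57))
P=w(bx,.004,bz)-R[:,2]*.10; print(P)
plan(seg(P,R,.32,12))
E
```

```text
[0.38772296 0.05653134 0.20588434]
0.032, -0.045, 0.002, -0.041, 0.031, -0.105, 0.32, 0.064, -0.089, 0.004, -0.082, 0.062, -0.211, 0.32, 0.097, -0.134, 0.006, -0.123, 0.094, -0.316, 0.32, 0.129, -0.178, 0.008, -0.164, 0.125, -0.421, 0.32, 0.161, -0.223, 0.01, -0.205, 0.156, -0.526, 0.32, 0.193, -0.267, 0.012, -0.246, 0.187, -0.632, 0.32, 0.225, -0.312, 0.014, -0.287, 0.218, -0.737, 0.32, 0.258, -0.356, 0.016, -0.328, 0.249, -0.842, 0.32, 0.29, -0.401, 0.018, -0.369, 0.281, -0.948, 0.32, 0.322, -0.445, 0.02, -0.409, 0.312, -1.053, 0.32, 0.354, -0.49, 0.022, -0.45, 0.343, -1.158, 0.32, 0.386, -0.534, 0.024, -0.491, 0.374, -1.263, 0.32
```

Request:
move_arm(deltas=[0.032,-0.045,0.002,-0.041,0.031,-0.105,0.32,0.064,-0.089,0.004,-0.082,0.062,-0.211,0.32,0.097,-0.134,0.006,-0.123,0.094,-0.316,0.32,0.129,-0.178,0.008,-0.164,0.125,-0.421,0.32,0.161,-0.223,0.01,-0.205,0.156,-0.526,0.32,0.193,-0.267,0.012,-0.246,0.187,-0.632,0.32,0.225,-0.312,0.014,-0.287,0.218,-0.737,0.32,0.258,-0.356,0.016,-0.328,0.249,-0.842,0.32,0.29,-0.401,0.018,-0.369,0.281,-0.948,0.32,0.322,-0.445,0.02,-0.409,0.312,-1.053,0.32,0.354,-0.49,0.022,-0.45,0.343,-1.158,0.32,0.386,-0.534,0.024,-0.491,0.374,-1.263,0.32])

```text
t: 2.15
tool_pos: [0.4612, 0.0042, 0.2037]
orientation: [1.877, 1.968, 0.545]
force: [0.4, -1.0, 0.4]
opening: 0.0296
gripper_force: 0.0
```

Request:
move_arm(deltas=[0,0,0,0,0,0,0.32,0,0,0,0,0,0,0.32,0,0,0,0,0,0,0.32])

```text
t: 2.52
tool_pos: [0.4605, 0.0011, 0.2036]
orientation: [1.884, 1.963, 0.543]
force: [-0.2, -0.7, -1.6]
opening: 0.0296
gripper_force: 0.0
```

```bash
cat >> h.py <<'E'
def wrist():
    s=robot.read_state(); R=Rn.from_rotvec(s["orientation"]).as_matrix(); p=s["tool_pos"]
    im,d=robot.read_camera("wrist"); m=robot.camera_model("wrist"); K=np.array(m["K"]); M=np.array(m["tool_from_camera"])
    v,u=np.mgrid[0:480,0:640]; a=(u-K[0,2])/K[0,0]; b=(v-K[1,2])/K[1,1]; r=np.hypot(a,b)+1e-9
    k=np.tan(np.minimum(r,1.45))/r; C=np.stack([a*k*d,b*k*d,d],-1)
    W=(C@M[:3,:3].T+M[:3,3])@R.T+p; W[(d==0)|(r>1.45)]=np.nan
    return im,d,W
def tobox(W): return np.stack([(W[...,:2]-O)@dx,(W[...,:2]-O)@dy,W[...,2]],-1)
E
python3 - <<'E'
from h import *
s=robot.read_state(); p,R=cmd(); print(s["t"],s["q"].round(3),s["tool_pos"],p,Rn.from_rotvec(s["orientation"]).as_matrix()-R,s["opening"])
im,d,W=wrist(); cv2.imwrite("pics/w1.png",im[:,:,::-1]); B=tobox(W); 
r=np.hypot(B[...,0],B[...,2]-.03)
k=(r>.185)&(r<.212)&(abs(B[...,1])<.09)&(B[...,0]<-.1)&(B[...,0]>-.2)&(B[...,2]>.08)
b=B[k];print(k.sum(),b.mean(0),b.min(0),b.max(0))
k=(abs(B[...,1])<.13)&(r<.19)&(r>.15)&(B[...,2]>.13)&(B[...,0]<0); print("slats",k.sum(),np.percentile(r[k],[5,50,95]))
im,d,W=cloud("top");B=tobox(W).reshape(-1,3);r=np.hypot(B[:,0],B[:,2]-.03)
k=(abs(B[:,1])<.09)&(r>.187)&(r<.21)&(B[:,0]<-.1)&(B[:,2]>.08);b=B[k];print("top",k.sum(),b.mean(0),b.min(0),b.max(0))
E
```

```text
2.525 [-0.216 -0.892  2.408  0.149  1.108 -0.288] [0.46051423 0.00110926 0.20363252] [0.38762165 0.05597404 0.20564069] [[ 1.50100873e-03  2.05991256e-02 -3.30222143e-02]
 [ 6.01485636e-05 -1.68541724e-03 -2.39600034e-05]
 [ 2.52255138e-03 -3.29971829e-02 -2.05069001e-02]] 0.029646229450101272
6577 [-0.17595713  0.00430911  0.12705112] [-0.18232495 -0.08615391  0.11605721] [-0.16170718  0.08627273  0.13134813]
slats 66774 [0.16120362 0.16402475 0.16556801]
top 733 [-0.17772647  0.01570778  0.12709442] [-0.18413329 -0.07161021  0.11793064] [-0.1641723   0.08835203  0.13337177]
```

View pics/w1.png

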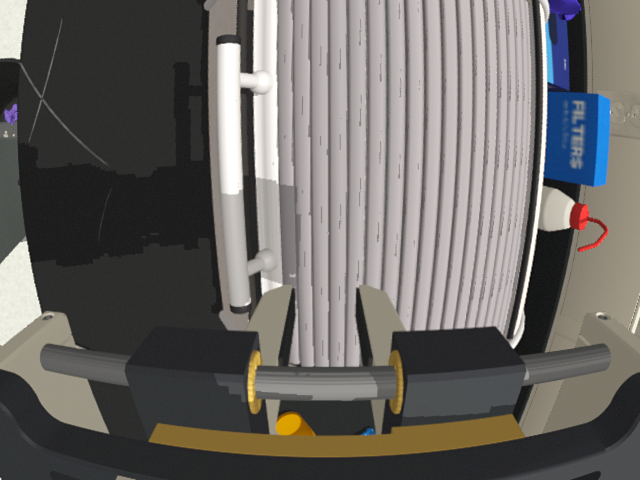

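The wrist view shows the bar from (228,40) to (240,308), with the white end rail behind it. The gripper stopped short because joint 2 is at its limit, so I'll go to a more vertical tool and collect kinematic data.

```bash
rm -f cmd.json; python3 - <<'E'
from h import *
plan(seg(w(-.176,.004,.20),Rtilt(np.radians(85)),.3,5))
E
```

```text
0.012, -0.003, -0.001, 0.09, -0, -0.001, 0.3, 0.023, -0.007, -0.002, 0.18, -0.001, -0.001, 0.3, 0.035, -0.01, -0.004, 0.27, -0.001, -0.002, 0.3, 0.047, -0.014, -0.005, 0.36, -0.002, -0.003, 0.3, 0.059, -0.017, -0.006, 0.449, -0.002, -0.003, 0.3
```

Request:
move_arm(deltas=[0.012,-0.003,-0.001,0.09,0,-0.001,0.3,0.023,-0.007,-0.002,0.18,-0.001,-0.001,0.3,0.035,-0.01,-0.004,0.27,-0.001,-0.002,0.3,0.047,-0.014,-0.005,0.36,-0.002,-0.003,0.3,0.059,-0.017,-0.006,0.449,-0.002,-0.003,0.3,0.059,-0.017,-0.006,0.449,-0.002,-0.003,0.3,0.059,-0.017,-0.006,0.449,-0.002,-0.003,0.3])

```text
t: 3.5
tool_pos: [0.4402, 0.0599, 0.1996]
orientation: [2.127, 2.226, 0.099]
force: [-0.0, 1.0, 0.0]
opening: 0.0279
gripper_force: 0.0
```

```bash
python3 - <<'E'
from h import *
from scipy.optimize import least_squares
s=robot.read_state(); p,R=cmd(); print(s["q"].round(4).tolist(),s["tool_pos"].tolist(),p-s["tool_pos"],(Rn.from_rotvec(s["orientation"]).as_matrix()@R.T).round(3))
D=[([-1.343,.13038,1.48817,0,1.523,-.085],[.18465,-.5709,.22966]),([-.216,-.892,2.408,.149,1.108,-.288],[.46051,.00111,.20363]),(s["q"],s["tool_pos"])]
def fk(x,q):
    a,b,c,r0,z0,e=x
    Rz=lambda t:Rn.from_euler("z",t).as_matrix(); Ry=lambda t:Rn.from_euler("y",t).as_matrix()
    A=Rz(q[0])@Ry(q[1]); P=np.array([0,0,z0])+Rz(q[0])@[r0,0,0]+A@[0,0,a]; A=A@Ry(q[2]); P=P+A@[e,0,b]; A=A@Rz(q[3])@Ry(q[4]); return P+A@[0,0,c]
def res(x): return np.concatenate([fk(x,q)-p for q,p in D]+[ .002*(x-[.4,.4,.3,.0,.4,0])])
f=least_squares(res,[.4,.4,.3,.0,.4,0]);print(f.x.round(4),np.abs(f.fun[:9]).max())
E
```

```text
[0.0177, -0.3883, 2.0198, 0.0026, 1.4217, -0.0283] [0.4402395094111062, 0.059948240991046245, 0.19962750333330562] [ 0.00019317 -0.00075254  0.00055063] [[ 1.    -0.002 -0.001]
 [ 0.002  1.    -0.   ]
 [ 0.001  0.     1.   ]]
[ 0.4632  0.3377  0.7568  0.153  -0.4407 -0.9865] 0.05020181940081607
```

```bash
cat > fk.py <<'E'
import numpy as np
from scipy.spatial.transform import Rotation as Rn
from scipy.optimize import least_squares
D=[([-1.34342,.13038,1.48817,0,1.523,-.0854],[.18465,-.5709,.22966]),([-.216,-.892,2.408,.149,1.108,-.288],[.46051,.00111,.20363]),([0.0177,-0.3883,2.0198,0.0026,1.4217,-0.0283],[.44024,.05995,.19963])]
def fk(x,q):
    a,b,c,r0,z0,e,yo=x; E=lambda s,t:Rn.from_euler(s,t).as_matrix()
    A=E("z",q[0]); P=np.array([0,0,z0])+A@[r0,yo,0]; A=A@E("y",q[1]); P=P+A@[0,0,a]; A=A@E("y",q[2]); P=P+A@[e,0,b]; A=A@E("z",q[3])@E("y",q[4]); return P+A@[0,0,c]
x0=[.4,.4,.3,.0,.3,0,.05]
f=least_squares(lambda x:np.concatenate([np.r_[fk(x,q)-p] for q,p in D]+[.003*(x-x0)]),x0); X=f.x
if __name__=="__main__": 
    print(X.round(4),np.abs(f.fun[:9]).max())
    h=.055
    for dip in (90,80,75,70,65,60):
        for tx,tz in((.44,.13),(.39,.16)):
            sm=np.pi-np.radians(90-dip)
            g=least_squares(lambda q:[*(np.array(fk(X,[q[2],q[0],q[1],0,sm-q[0]-q[1],0]))-[tx,.055,tz])],[-.4,2.0,0]); q=g.x
            print(dip,tx,q.round(2),round(sm-q[0]-q[1],2),g.cost)
E
python3 fk.py
```

```text
[0.369  0.552  0.3659 0.0014 0.3173 0.0614 0.0512] 1.8810114323003502e-05
90 0.44 [-0.24  2.03  0.01] 1.35 8.738270543353895e-17
90 0.39 [-0.42  2.12  0.01] 1.45 5.402898502572651e-21
80 0.44 [-0.44  2.19  0.01] 1.21 1.9471742467932187e-17
80 0.39 [-0.65  2.27  0.01] 1.34 9.013352139732264e-32
75 0.44 [-0.54  2.28  0.01] 1.15 5.43622765412243e-20
75 0.39 [-0.77  2.35  0.01] 1.3 1.0256269520677445e-25
70 0.44 [-0.65  2.36  0.01] 1.08 3.6192075514924936e-30
70 0.39 [-0.9   2.44  0.01] 1.26 1.479515165205374e-21
65 0.44 [-0.77  2.45  0.01] 1.03 2.991724879080468e-25
65 0.39 [-1.05  2.53  0.01] 1.23 4.298234192903136e-18
60 0.44 [-0.91  2.54  0.01] 0.98 3.3484446063282384e-21
60 0.39 [-1.23  2.63  0.01] 1.22 2.0188389715756635e-28
```

```bash
python3 - <<'E'
from h import *
R=Rtilt(np.radians(72)); bx,bz=bar(.048,.198); B=w(bx,.004,bz)
a=B-R[:,2]*.055; b=B-R[:,2]*.003
plan(seg(a,R,.26,3)+seg(b,R,.26,5,(a,R)))
E
```

```text
-0, -0.006, 0.008, -0.075, 0, -0, 0.26, -0, -0.012, 0.016, -0.151, 0, -0, 0.26, -0, -0.019, 0.024, -0.226, 0, -0, 0.26, -0, -0.016, 0.034, -0.226, 0, -0, 0.26, -0, -0.014, 0.044, -0.226, 0, -0, 0.26, -0, -0.012, 0.055, -0.226, 0, -0, 0.26, -0, -0.009, 0.065, -0.226, 0, -0, 0.26, -0, -0.007, 0.075, -0.226, 0, -0, 0.26
```

Request:
move_arm(deltas=[0,-0.006,0.008,-0.075,0,0,0.26,0,-0.012,0.016,-0.151,0,0,0.26,0,-0.019,0.024,-0.226,0,0,0.26,0,-0.016,0.034,-0.226,0,0,0.26,0,-0.014,0.044,-0.226,0,0,0.26,0,-0.012,0.055,-0.226,0,0,0.26,0,-0.009,0.065,-0.226,0,0,0.26,0,-0.007,0.075,-0.226,0,0,0.26,0,-0.007,0.075,-0.226,0,0,0.26])

```text
t: 4.62
tool_pos: [0.4391, 0.0609, 0.123]
orientation: [2.008, 2.105, 0.33]
force: [-0.5, 0.7, 0.2]
opening: 0.0243
gripper_force: 0.0
```

```bash
python3 - <<'E'
from h import *
s=robot.read_state(); p,R=cmd(); print(s["t"],s["q"].round(3),s["force"],tobox(s["tool_pos"]),p-s["tool_pos"])
im,d,W=wrist(); cv2.imwrite("pics/w2.png",im[:,:,::-1])
E
```

```text
4.625 [ 0.013 -0.599  2.333  0.012  1.096 -0.038] [-0.51659809  0.73740123  0.20212144] [-0.17713467  0.00615209  0.12302192] [ 0.00093402 -0.00175734  0.00183132]
```

View pics/w2.png

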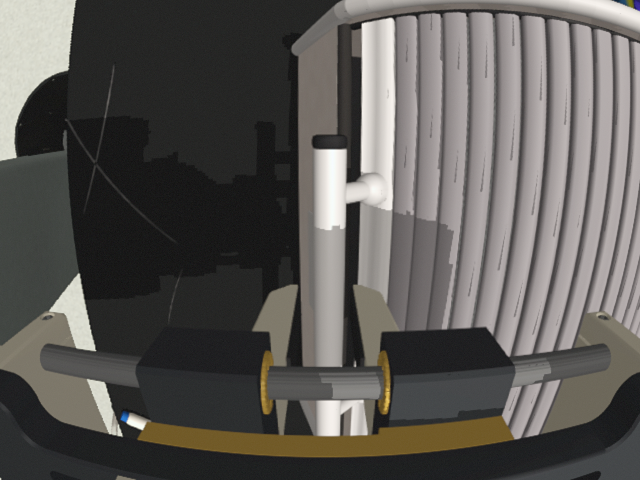

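The bar (column ~328) sits centred between the fingers (275–380). I'll close on it, then roll the cover back.

```bash
cat >> h.py <<'E'
def arc(q0,q1,n,d0,d1,o,back=.003):
    r=[]
    for k in range(1,n+1):
        f=k/n; q=q0+(q1-q0)*f; R=Rtilt(np.radians(d0+(d1-d0)*f)); bx,bz=bar(q); r.append((w(bx,.005,bz)-R[:,2]*back,R,o))
    return r
E
python3 - <<'E'
from h import *
plan(arc(.048,.65,12,72,82,0)); plan(arc(.65,1.36,12,82,90,0))
E
```

```text
0.001, 0.008, -0.006, 0.014, 0, -0, 0, 0.001, 0.016, -0.012, 0.029, 0, -0, 0, 0.001, 0.024, -0.018, 0.043, 0, -0, 0, 0.001, 0.032, -0.024, 0.058, 0, -0, 0, 0.001, 0.04, -0.029, 0.072, 0, -0, 0, 0.001, 0.049, -0.034, 0.087, 0, -0, 0, 0.001, 0.058, -0.038, 0.101, 0, -0, 0, 0.001, 0.067, -0.042, 0.116, 0, -0, 0, 0.001, 0.077, -0.045, 0.13, 0, -0, 0, 0.001, 0.086, -0.048, 0.145, 0, -0, 0, 0.001, 0.096, -0.051, 0.16, 0, -0, 0, 0.001, 0.105, -0.052, 0.174, 0, -0, 0
-0, 0.011, -0.004, 0.012, 0, -0, 0, -0, 0.023, -0.007, 0.023, 0, -0, 0, -0, 0.034, -0.009, 0.035, 0, -0, 0, -0, 0.046, -0.011, 0.047, 0, -0, 0, -0, 0.057, -0.012, 0.058, 0, -0, 0, -0, 0.069, -0.012, 0.07, 0, -0, 0, -0, 0.081, -0.012, 0.082, 0, -0, 0, -0, 0.092, -0.01, 0.093, 0, -0, 0, -0, 0.104, -0.009, 0.105, 0, -0, 0, -0, 0.115, -0.006, 0.116, 0, -0, 0, -0, 0.127, -0.003, 0.128, 0, -0, 0, -0, 0.138, 0.001, 0.14, 0, -0, 0
```

Request:
move_arm(deltas=[0,0,0,0,0,0,0,0,0,0,0,0,0,0,0,0,0,0,0,0,0,0,0,0,0,0,0,0], squeeze=25)

```text
t: 5.18
tool_pos: [0.4399, 0.061, 0.1249]
orientation: [2.006, 2.103, 0.333]
force: [-0.9, 0.2, 2.0]
opening: 0.0132
gripper_force: 25.0
```

Request:
move_arm(deltas=[0.001,0.008,-0.006,0.014,0,0,0,0.001,0.016,-0.012,0.029,0,0,0,0.001,0.024,-0.018,0.043,0,0,0,0.001,0.032,-0.024,0.058,0,0,0,0.001,0.04,-0.029,0.072,0,0,0,0.001,0.049,-0.034,0.087,0,0,0,0.001,0.058,-0.038,0.101,0,0,0,0.001,0.067,-0.042,0.116,0,0,0,0.001,0.077,-0.045,0.13,0,0,0,0.001,0.086,-0.048,0.145,0,0,0,0.001,0.096,-0.051,0.16,0,0,0,0.001,0.105,-0.052,0.174,0,0,0])

```text
t: 6.68
tool_pos: [0.5231, 0.065, 0.2068]
orientation: [2.1, 2.201, 0.15]
force: [-7.5, -3.5, 9.8]
opening: 0.0133
gripper_force: 25.0
```

Request:
move_arm(deltas=[0,0.011,-0.004,0.012,0,0,0,0,0.023,-0.007,0.023,0,0,0,0,0.034,-0.009,0.035,0,0,0,0,0.046,-0.011,0.047,0,0,0,0,0.057,-0.012,0.058,0,0,0,0,0.069,-0.012,0.07,0,0,0,0,0.081,-0.012,0.082,0,0,0,0,0.092,-0.01,0.093,0,0,0,0,0.104,-0.009,0.105,0,0,0,0,0.115,-0.006,0.116,0,0,0,0,0.127,-0.003,0.128,0,0,0,0,0.138,0.001,0.14,0,0,0])

```text
t: 8.18
tool_pos: [0.6602, 0.0713, 0.2244]
orientation: [-2.169, -2.272, 0.003]
force: [-1.4, -3.6, 1.2]
opening: 0.0131
gripper_force: 25.0
```

```bash
python3 - <<'E'
from h import *
s=robot.read_state(); p,R=cmd(); b=tobox(s["tool_pos"]); print(s["t"],s["force"],b,tobox(p),"q~",np.arctan2(b[2]-.03-.003,-b[0])-.436)
R=Rtilt(np.pi/2); a=p+[0,0,.07]
plan([(p,R,.3)]*2+seg(a,R,.3,3,(p,R)))
plan(seg(w(-.12,0,.33),R,.3,4))
E
```

```text
8.175 [-1.44070976 -3.60699026  1.15888909] [0.04425283 0.00684178 0.22438041] [0.04434263 0.00530858 0.22495021] q~ 1.3620323029457835
0, 0, 0, -0, 0, -0, 0.3, 0, 0, 0, -0, 0, -0, 0.3, -0, -0, -0.023, -0, 0, -0, 0.3, -0, -0, -0.047, -0, 0, -0, 0.3, -0, -0, -0.07, -0, 0, -0, 0.3
-0.001, -0.041, -0.009, -0, 0, -0, 0.3, -0.003, -0.082, -0.018, -0, 0, -0, 0.3, -0.004, -0.123, -0.026, -0, 0, -0, 0.3, -0.005, -0.164, -0.035, -0, 0, -0, 0.3
```

Request:
move_arm(deltas=[0,0,0,0,0,0,0.3,0,0,0,0,0,0,0.3,0,0,-0.023,0,0,0,0.3,0,0,-0.047,0,0,0,0.3,0,0,-0.07,0,0,0,0.3])

```text
t: 8.8
tool_pos: [0.6596, 0.0726, 0.2956]
orientation: [-2.168, -2.273, -0.0]
force: [0.4, -0.7, -0.1]
opening: 0.0279
gripper_force: 0.0
```

Request:
move_arm(deltas=[-0.001,-0.041,-0.009,0,0,0,0.3,-0.003,-0.082,-0.018,0,0,0,0.3,-0.004,-0.123,-0.026,0,0,0,0.3,-0.005,-0.164,-0.035,0,0,0,0.3,-0.005,-0.164,-0.035,0,0,0,0.3,-0.005,-0.164,-0.035,0,0,0,0.3])

```text
t: 9.55
tool_pos: [0.4967, 0.0597, 0.3299]
orientation: [2.168, 2.273, 0.001]
force: [0.0, -1.0, 0.0]
opening: 0.0273
gripper_force: 0.0
```

```bash
python3 - <<'E'
from h import *
im,d,W=wrist(); cv2.imwrite("pics/w3.png",im[:,:,::-1]); B=tobox(W); np.save("w3",B)
for l in("stored_bottle","pull_bar"):
  for r in robot.recognise("wrist",l)[:3]: u,v=map(int,r["uv"]); print(l,r["confidence"],u,v,B[v,u])
r=np.hypot(B[...,0],B[...,2]-.03)
k=(r<.15)&(abs(B[...,1])<.135)&(B[...,0]<0)&(B[...,2]>.02)&(B[...,0]>-.14); b=B[k]; print(k.sum(),np.percentile(b,[0,2,50,98,100],axis=0).round(3))
k=(r<.14)&(abs(B[...,1])<.13)&(B[...,2]<.02); print("floor",k.sum(),np.median(B[k],0))
im,d,W=cloud("top");B2=tobox(W); np.save("t3",B2); cv2.imwrite("pics/t3.png",im[:,:,::-1])
for r in robot.recognise("top","stored_bottle")[:3]: u,v=map(int,r["uv"]); print("top",r["confidence"],u,v,B2[v,u])
E
```

```text
stored_bottle 0.9 357 210 [-0.08253931 -0.00357007  0.07572708]
pull_bar 0.58 507 218 [0.03763944 0.01821454 0.19780181]
1135 [[-0.098 -0.03   0.021]
 [-0.097 -0.026  0.028]
 [-0.079 -0.004  0.061]
 [-0.058  0.012  0.078]
 [-0.055  0.012  0.079]]
floor 33385 [-0.01653663  0.0127999   0.01080674]
top 0.79 237 287 [-0.08958441 -0.00338759  0.06797472]
```

View pics/w3.png

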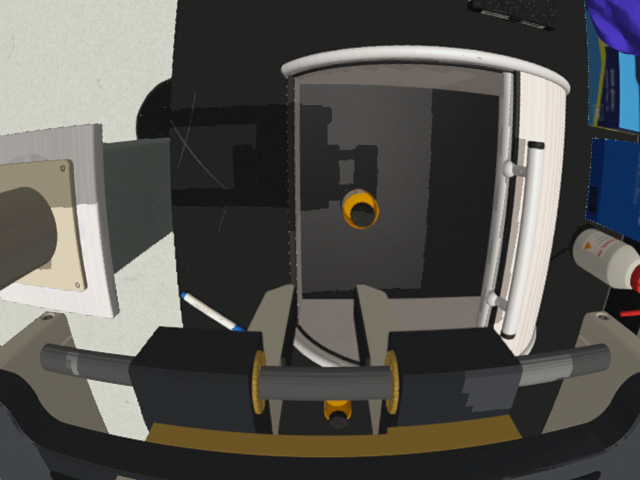

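Wrist view: cover rolled back, bar at (520,240), the stored bottle near the middle at (360,210), i.e. box (-0.077, -0.008). I'll place ours right of it at y ≈ -0.088. Next: above the bottle.

```bash
python3 - <<'E'
from h import *
R=Rtilt(np.pi/2)
plan(seg(np.array([.533,-.275,.20]),R,.9,8))
E
```

```text
-0.042, 0.003, 0.016, -0, 0, -0, 0.9, -0.083, 0.005, 0.032, -0, 0, -0, 0.9, -0.125, 0.008, 0.049, -0, 0, -0, 0.9, -0.167, 0.011, 0.065, -0, 0, -0, 0.9, -0.209, 0.014, 0.081, -0, 0, -0, 0.9, -0.25, 0.016, 0.097, -0, 0, -0, 0.9, -0.292, 0.019, 0.114, -0, 0, -0, 0.9, -0.334, 0.022, 0.13, -0, 0, -0, 0.9
```

Request:
move_arm(deltas=[-0.042,0.003,0.016,0,0,0,0.9,-0.083,0.005,0.032,0,0,0,0.9,-0.125,0.008,0.049,0,0,0,0.9,-0.167,0.011,0.065,0,0,0,0.9,-0.209,0.014,0.081,0,0,0,0.9,-0.25,0.016,0.097,0,0,0,0.9,-0.292,0.019,0.114,0,0,0,0.9,-0.334,0.022,0.13,0,0,0,0.9,-0.334,0.022,0.13,0,0,0,0.9,-0.334,0.022,0.13,0,0,0,0.9])

```text
t: 11.05
tool_pos: [0.5343, -0.2728, 0.1991]
orientation: [-2.168, -2.272, 0.0]
force: [-0.2, -0.4, 0.6]
opening: 0.0838
gripper_force: 0.0
```

```bash
python3 - <<'E'
from h import *
s=robot.read_state(); p,_=cmd(); print(s["t"],p-s["tool_pos"])
im,d,W=wrist(); cv2.imwrite("pics/w4.png",im[:,:,::-1])
for r in robot.recognise("wrist","amber_bottle")[:3]: u,v=map(int,r["uv"]); print(r["confidence"],u,v,W[v,u])
k=(np.hypot(W[...,0]-.533,W[...,1]+.275)<.04)&(W[...,2]>.055)&(W[...,2]<.08); print(k.sum(),W[k].mean(0),W[k].min(0),W[k].max(0))
im,d,W=cloud("scene"); B=tobox(W); r=np.hypot(B[...,0],B[...,2]-.03)
for r_ in robot.recognise("scene","amber_bottle")[:3]: u,v=map(int,r_["uv"]); print("scene",r_["confidence"],u,v,W[v,u])
k=(r>.187)&(r<.215)&(abs(B[...,1])<.09)&(B[...,2]>.15); b=B[k]; print("bar",k.sum(),b.mean(0),np.arctan2(b[:,2].mean()-.03,-b[:,0].mean())-.436)
E
```

```text
11.05 [-0.0009873  -0.00228853  0.00093417]
0.76 324 223 [ 0.53380798 -0.26382255  0.06494816]
936 [ 0.53337215 -0.27302533  0.06430631] [ 0.51932826 -0.28703674  0.05503592] [ 0.54666687 -0.2603536   0.06716021]
scene 0.64 300 300 [ 0.53649873 -0.29370225  0.04950676]
bar 230 [ 0.04628989 -0.01968529  0.22649402] 1.3661570541462154
```

View pics/w4.png

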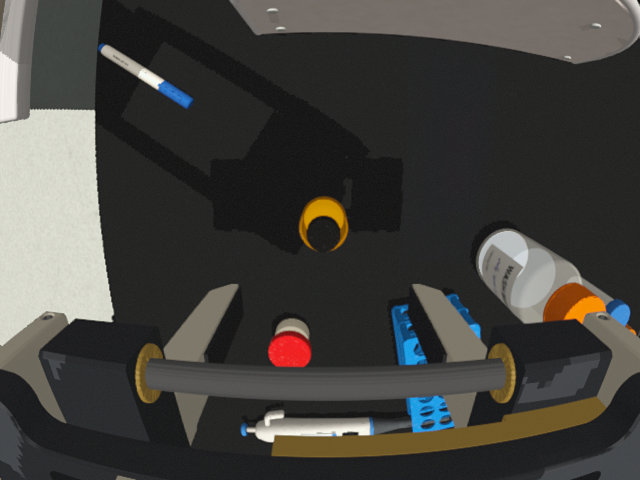

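The bottle shows at (323,223) and the jar at (290,345). Wrist and scene agree on centre (0.533, -0.274), top 0.067 high. I'll descend and grasp.

```bash
python3 - <<'E'
from h import *
R=Rtilt(np.pi/2)
plan(seg(np.array([.533,-.2745,.028]),R,.9,6))
E
```

```text
0, -0, 0.029, -0, 0, -0, 0.9, 0, -0, 0.057, -0, 0, -0, 0.9, 0, -0, 0.086, -0, 0, -0, 0.9, 0, -0, 0.115, -0, 0, -0, 0.9, 0, -0, 0.143, -0, 0, -0, 0.9, 0.001, -0, 0.172, -0, 0, -0, 0.9
```

Request:
move_arm(deltas=[0,0,0.029,0,0,0,0.9,0,0,0.057,0,0,0,0.9,0,0,0.086,0,0,0,0.9,0,0,0.115,0,0,0,0.9,0,0,0.143,0,0,0,0.9,0.001,0,0.172,0,0,0,0.9,0.001,0,0.172,0,0,0,0.9,0.001,0,0.172,0,0,0,0.9])

```text
t: 12.25
tool_pos: [0.535, -0.2721, 0.0291]
orientation: [2.167, 2.273, 0.0]
force: [1.0, -0.4, 0.9]
opening: 0.0836
gripper_force: 0.0
```

Request:
move_arm(deltas=[0,0,0,0,0,0,0.3,0,0,0,0,0,0,0.3,0,0,0,0,0,0,0.3,0,0,0,0,0,0,0.3,0,0,0,0,0,0,0.3], squeeze=12)

```text
t: 12.88
tool_pos: [0.534, -0.272, 0.0276]
orientation: [-2.168, -2.273, 0.001]
force: [-0.8, 0.6, 2.0]
opening: 0.0428
gripper_force: 12.0
```

```bash
python3 - <<'E'
from h import *
s=robot.read_state(); p,R=cmd(); print(s["t"],p-s["tool_pos"],s["opening"],s["gripper_force"])
R=Rtilt(np.pi/2); up=np.append(p[:2],.26); ab=w(-.085,-.088,.26)
plan(seg(up,R,.3,6)); plan(seg(ab,R,.3,7)); 
E
```

```text
12.875 [-0.00081169 -0.0020505   0.00034998] 0.04279720181142563 12.000206261873245
-0, -0, -0.039, -0, 0, -0, 0.3, -0, -0, -0.077, -0, 0, -0, 0.3, -0, -0, -0.116, -0, 0, -0, 0.3, -0, -0, -0.155, -0, 0, -0, 0.3, -0, -0, -0.193, -0, 0, -0, 0.3, -0, -0, -0.232, -0, 0, -0, 0.3
0.035, 0.002, -0, -0, 0, -0, 0.3, 0.07, 0.004, -0, -0, 0, -0, 0.3, 0.105, 0.005, -0, -0, 0, -0, 0.3, 0.14, 0.007, -0, -0, 0, -0, 0.3, 0.175, 0.009, -0, -0, 0, -0, 0.3, 0.21, 0.011, -0, -0, 0, -0, 0.3, 0.245, 0.013, -0, -0, 0, -0, 0.3
```

Request:
move_arm(deltas=[0,0,-0.039,0,0,0,0.3,0,0,-0.077,0,0,0,0.3,0,0,-0.116,0,0,0,0.3,0,0,-0.155,0,0,0,0.3,0,0,-0.193,0,0,0,0.3,0,0,-0.232,0,0,0,0.3])

```text
t: 13.62
tool_pos: [0.5339, -0.2718, 0.2604]
orientation: [-2.168, -2.272, 0.001]
force: [-0.4, -0.4, -1.3]
opening: 0.0426
gripper_force: 12.0
```

Request:
move_arm(deltas=[0.035,0.002,0,0,0,0,0.3,0.07,0.004,0,0,0,0,0.3,0.105,0.005,0,0,0,0,0.3,0.14,0.007,0,0,0,0,0.3,0.175,0.009,0,0,0,0,0.3,0.21,0.011,0,0,0,0,0.3,0.245,0.013,0,0,0,0,0.3,0.245,0.013,0,0,0,0,0.3,0.245,0.013,0,0,0,0,0.3])

```text
t: 14.75
tool_pos: [0.5355, -0.027, 0.2595]
orientation: [-2.168, -2.273, 0.001]
force: [-0.2, 0.4, -0.9]
opening: 0.043
gripper_force: 12.0
```

```bash
python3 - <<'E'
from h import *
s=robot.read_state(); p,R=cmd(); print(s["t"],s["q"].round(2),tobox(s["tool_pos"]),p-s["tool_pos"],s["opening"])
im,d,W=wrist(); B=tobox(W)
k=(np.hypot(B[...,0]+.077,B[...,1]+.008)<.04)&(B[...,2]>.03)&(B[...,2]<.09); print(k.sum(),np.median(B[k],0),B[k].min(0),B[k].max(0))
k=(B[...,2]>.188)&(B[...,2]<.24)&(np.hypot(B[...,0]+.085,B[...,1]+.088)<.03); print("held",k.sum(), B[k].min(0) if k.any() else 0)
plan(seg(w(-.085,-.088,.0405),Rtilt(np.pi/2),.3,9))
E
```

```text
14.75 [-0.15 -0.05  1.62 -0.    1.57 -0.19] [-0.08462897 -0.08594205  0.25945258] [ 3.59423710e-05 -1.72108616e-03  5.32505117e-04] 0.04301155288179786
1524 [-0.07624264 -0.00969472  0.0630175 ] [-0.09778695 -0.03074418  0.04486838] [-0.05535411  0.01156412  0.07879886]
held 299 [-0.10401838 -0.08246131  0.23234458]
-0, -0, 0.024, -0, 0, -0, 0.3, -0, -0, 0.049, -0, 0, -0, 0.3, -0, -0, 0.073, -0, 0, -0, 0.3, -0, -0, 0.098, -0, 0, -0, 0.3, -0, -0, 0.122, -0, 0, -0, 0.3, -0, -0, 0.146, -0, 0, -0, 0.3, -0, -0, 0.171, -0, 0, -0, 0.3, -0, -0, 0.195, -0, 0, -0, 0.3, -0, -0, 0.219, -0, 0, -0, 0.3
```

Request:
move_arm(deltas=[0,0,0.024,0,0,0,0.3,0,0,0.049,0,0,0,0.3,0,0,0.073,0,0,0,0.3,0,0,0.098,0,0,0,0.3,0,0,0.122,0,0,0,0.3,0,0,0.146,0,0,0,0.3,0,0,0.171,0,0,0,0.3,0,0,0.195,0,0,0,0.3,0,0,0.219,0,0,0,0.3,0,0,0.219,0,0,0,0.3,0,0,0.219,0,0,0,0.3])

```text
t: 16.18
tool_pos: [0.5356, -0.0273, 0.0412]
orientation: [-2.169, -2.272, 0.001]
force: [0.3, 0.1, -0.6]
opening: 0.0426
gripper_force: 12.0
```

Request:
move_arm(deltas=[0,0,0.001,0,0,0,0.3,0,0,0.0015,0,0,0,0.3,0,0,0.0015,0,0,0,0.3,0,0,0.0015,0,0,0,0.65,0,0,0.0015,0,0,0,0.65,0,0,0.0015,0,0,0,0.65,0,0,0.0015,0,0,0,0.65])

```text
t: 17.05
tool_pos: [0.5355, -0.0266, 0.0391]
orientation: [-2.168, -2.273, 0.0]
force: [-0.5, -0.7, 0.3]
opening: 0.0601
gripper_force: 0.0
```

```bash
python3 - <<'E'
from h import *
s=robot.read_state(); print(s["t"],s["opening"],s["force"])
p,R=cmd(); p=p-[0,0,.0015]; json.dump(dict(p=list(p),R=R.tolist()),open("cmd.json","w"))
plan(seg(w(-.085,-.088,.33),Rtilt(np.pi/2),.65,10))
E
```

```text
17.05 0.060137178620030075 [-0.48082912 -0.73211063  0.32441661]
-0, -0, -0.029, -0, 0, -0, 0.65, -0, -0, -0.058, -0, 0, -0, 0.65, -0, -0, -0.087, -0, 0, -0, 0.65, -0, -0, -0.116, -0, 0, -0, 0.65, -0, -0, -0.145, -0, 0, -0, 0.65, -0, -0, -0.174, -0, 0, -0, 0.65, -0, -0, -0.203, -0, 0, -0, 0.65, -0, -0, -0.232, -0, 0, -0, 0.65, -0, -0, -0.261, -0, 0, -0, 0.65, -0, -0, -0.291, -0, 0, -0, 0.65
```

Request:
move_arm(deltas=[0,0,-0.029,0,0,0,0.65,0,0,-0.058,0,0,0,0.65,0,0,-0.087,0,0,0,0.65,0,0,-0.116,0,0,0,0.65,0,0,-0.145,0,0,0,0.65,0,0,-0.174,0,0,0,0.65,0,0,-0.203,0,0,0,0.65,0,0,-0.232,0,0,0,0.65,0,0,-0.261,0,0,0,0.65,0,0,-0.291,0,0,0,0.65,0,0,-0.291,0,0,0,0.65])

```text
t: 18.42
tool_pos: [0.5369, -0.0268, 0.3331]
orientation: [2.166, 2.271, 0.004]
force: [0.2, -0.3, 0.1]
opening: 0.0605
gripper_force: 0.0
```

```bash
python3 - <<'E'
from h import *
im,d,W=wrist(); cv2.imwrite("pics/w5.png",im[:,:,::-1]); B=tobox(W)
for r in robot.recognise("wrist","amber_bottle")[:3]: u,v=map(int,r["uv"]); print(r["confidence"],u,v,B[v,u])
for c in((-.085,-.088),(-.076,-.009)):
  k=(np.hypot(B[...,0]-c[0],B[...,1]-c[1])<.035)&(B[...,2]>.03)&(B[...,2]<.09); print(k.sum(),B[k].min(0),B[k].max(0))
r=np.hypot(B[...,0],B[...,2]-.03);k=(r>.188)&(r<.215)&(abs(B[...,1])<.09)&(B[...,2]>.15)&(B[...,0]>-.02); b=B[k]; print("bar",k.sum(),b.mean(0),np.arctan2(b[:,2].mean()-.03,-b[:,0].mean())-.436)
# pre-grasp of the bar
R=Rtilt(np.pi/2); bx,bz=bar(1.362); a=w(bx,.005,.30); 
plan(seg(a,R,.36,5)); plan(seg(w(bx,.005,bz+.003),R,.36,4))
E
```

```text
0.57 323 197 [-0.08345879 -0.07781585  0.07711335]
1071 [-0.10577586 -0.10866141  0.03043612] [-0.06301172 -0.06634049  0.07934121]
1056 [-0.09781595 -0.03131478  0.04235596] [-0.05468544  0.01119228  0.07954791]
bar 3881 [0.04383962 0.00089447 0.22488181] 1.3560678444050858
0.019, 0.026, 0.006, -0, 0, -0, 0.36, 0.037, 0.052, 0.012, -0, 0, -0, 0.36, 0.056, 0.077, 0.018, -0, 0, -0, 0.36, 0.074, 0.103, 0.024, -0, 0, -0, 0.36, 0.093, 0.129, 0.03, -0, 0, -0, 0.36
-0, 0, 0.019, -0, 0, -0, 0.36, -0, 0, 0.038, -0, 0, -0, 0.36, -0, 0, 0.057, -0, 0, -0, 0.36, -0, 0, 0.076, -0, 0, -0, 0.36
```

View pics/w5.png

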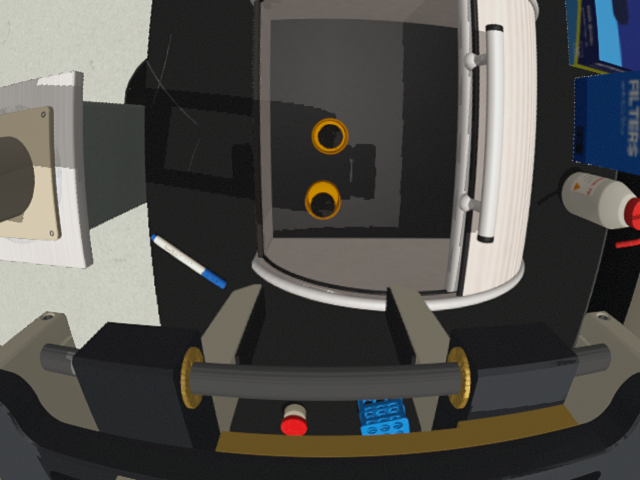

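Both bottles stand upright: stored at (330,135), ours at (323,200). Next is gripping the bar.

Request:
move_arm(deltas=[0.019,0.026,0.006,0,0,0,0.36,0.037,0.052,0.012,0,0,0,0.36,0.056,0.077,0.018,0,0,0,0.36,0.074,0.103,0.024,0,0,0,0.36,0.093,0.129,0.03,0,0,0,0.36,0.093,0.129,0.03,0,0,0,0.36,0.093,0.129,0.03,0,0,0,0.36])

```text
t: 19.4
tool_pos: [0.6593, 0.072, 0.2986]
orientation: [-2.167, -2.272, 0.003]
force: [-0.0, -0.2, 0.1]
opening: 0.0333
gripper_force: 0.0
```

Request:
move_arm(deltas=[0,0,0.019,0,0,0,0.36,0,0,0.038,0,0,0,0.36,0,0,0.057,0,0,0,0.36,0,0,0.076,0,0,0,0.36,0,0,0.076,0,0,0,0.36])

```text
t: 20.02
tool_pos: [0.6587, 0.0722, 0.221]
orientation: [-2.166, -2.271, 0.005]
force: [-0.0, -0.3, -0.4]
opening: 0.0337
gripper_force: 0.0
```

Request:
move_arm(deltas=[0,0,0,0,0,0,0,0,0,0,0,0,0,0,0,0,0,0,0,0,0,0,0,0,0,0,0,0,0,0,0,0,0,0,0], squeeze=25)

```text
t: 20.65
tool_pos: [0.6608, 0.0724, 0.2253]
orientation: [2.168, 2.272, 0.002]
force: [0.8, 0.8, 5.9]
opening: 0.0129
gripper_force: 25.0
```

```bash
python3 - <<'E'
from h import *
s=robot.read_state(); print(s["t"],s["opening"],s["gripper_force"],tobox(s["tool_pos"]),cmd()[0]-s["tool_pos"])
plan(arc(1.362,.65,12,90,82,0)); plan(arc(.65,.05,12,82,72,0)); plan(arc(.05,-.02,3,72,71,0))
E
```

```text
20.65 0.012909895695475439 25.00078171491623 [0.0448783  0.00789783 0.22531005] [-0.00042163 -0.00261018 -0.00085983]
-0, -0.011, -0.003, -0.012, 0, -0, 0, -0, -0.023, -0.004, -0.024, 0, -0, 0, -0, -0.035, -0.005, -0.035, 0, -0, 0, -0, -0.046, -0.006, -0.047, 0, -0, 0, -0, -0.058, -0.005, -0.058, 0, -0, 0, -0, -0.07, -0.004, -0.07, 0, -0, 0, -0, -0.081, -0.002, -0.082, 0, -0, 0, -0, -0.093, 0, -0.093, 0, -0, 0, -0, -0.104, 0.004, -0.105, 0, -0, 0, -0, -0.115, 0.008, -0.117, 0, -0, 0, -0, -0.126, 0.012, -0.128, 0, -0, 0, -0, -0.137, 0.017, -0.14, 0, -0, 0
-0, -0.009, 0.004, -0.014, 0, -0, 0, -0, -0.018, 0.008, -0.029, 0, -0, 0, -0, -0.027, 0.012, -0.044, 0, -0, 0, -0, -0.035, 0.017, -0.058, 0, -0, 0, -0, -0.044, 0.023, -0.073, 0, -0, 0, -0, -0.052, 0.028, -0.087, 0, -0, 0, -0, -0.059, 0.034, -0.102, 0, -0, 0, -0, -0.067, 0.041, -0.116, 0, -0, 0, -0, -0.074, 0.048, -0.131, 0, -0, 0, -0, -0.081, 0.055, -0.145, 0, -0, 0, -0, -0.087, 0.062, -0.16, 0, -0, 0, -0, -0.093, 0.07, -0.174, 0, -0, 0
-0, -0.003, 0.004, -0.006, 0, -0, 0, -0, -0.007, 0.007, -0.012, 0, -0, 0, -0, -0.01, 0.01, -0.018, 0, -0, 0
```

Request:
move_arm(deltas=[0,-0.011,-0.003,-0.012,0,0,0,0,-0.023,-0.004,-0.024,0,0,0,0,-0.035,-0.005,-0.035,0,0,0,0,-0.046,-0.006,-0.047,0,0,0,0,-0.058,-0.005,-0.058,0,0,0,0,-0.07,-0.004,-0.07,0,0,0,0,-0.081,-0.002,-0.082,0,0,0,0,-0.093,0,-0.093,0,0,0,0,-0.104,0.004,-0.105,0,0,0,0,-0.115,0.008,-0.117,0,0,0,0,-0.126,0.012,-0.128,0,0,0,0,-0.137,0.017,-0.14,0,0,0])

```text
t: 22.15
tool_pos: [0.5237, 0.0664, 0.208]
orientation: [2.098, 2.2, 0.158]
force: [1.0, 2.5, 4.5]
opening: 0.0132
gripper_force: 25.0
```

Request:
move_arm(deltas=[0,-0.009,0.004,-0.014,0,0,0,0,-0.018,0.008,-0.029,0,0,0,0,-0.027,0.012,-0.044,0,0,0,0,-0.035,0.017,-0.058,0,0,0,0,-0.044,0.023,-0.073,0,0,0,0,-0.052,0.028,-0.087,0,0,0,0,-0.059,0.034,-0.102,0,0,0,0,-0.067,0.041,-0.116,0,0,0,0,-0.074,0.048,-0.131,0,0,0,0,-0.081,0.055,-0.145,0,0,0,0,-0.087,0.062,-0.16,0,0,0,0,-0.093,0.07,-0.174,0,0,0])

```text
t: 23.65
tool_pos: [0.4409, 0.0625, 0.1248]
orientation: [2.006, 2.103, 0.335]
force: [0.0, 5.2, 3.3]
opening: 0.0131
gripper_force: 25.0
```

Request:
move_arm(deltas=[0,-0.003,0.004,-0.006,0,0,0,0,-0.007,0.007,-0.012,0,0,0,0,-0.01,0.01,-0.018,0,0,0,0,-0.01,0.01,-0.018,0,0,0])

```text
t: 24.15
tool_pos: [0.4354, 0.0622, 0.1137]
orientation: [1.995, 2.091, 0.354]
force: [-2.6, 4.7, 8.8]
opening: 0.0131
gripper_force: 25.0
```

```bash
python3 - <<'E'
from h import *
s=robot.read_state(); R=Rn.from_rotvec(s["orientation"]).as_matrix(); b=tobox(s["tool_pos"]+.003*R[:,2]); print(s["force"],b,cmd()[0]-s["tool_pos"],"q~",np.arctan2(b[2]-.03,-b[0])-.436)
E
```

```text
[-2.61526501  4.68313795  8.75381567] [-0.17976295  0.00757473  0.11084612] [-0.00058508 -0.00223923 -0.00106223] q~ -0.013364466750951154
```

Request:
move_arm(deltas=[0,-0.001,0.002,0,0,0,0,0,-0.002,0.004,0,0,0,0,0,-0.002,0.004,0,0,0,0])

```text
t: 24.52
tool_pos: [0.4361, 0.0619, 0.1119]
orientation: [1.993, 2.09, 0.356]
force: [-15.5, 3.1, 29.3]
opening: 0.0131
gripper_force: 25.0
```

The force jumped to 33 N, so the cover is on its stop. I'll release and back off along the tool axis.

Request:
move_arm(deltas=[0,0.001,-0.002,0,0,0,0,0,0.001,-0.002,0,0,0,0.26,0,0.001,-0.002,0,0,0,0.26,0,0.001,-0.002,0,0,0,0.26,0,0.001,-0.015,0,0,0,0.26,0,0.001,-0.03,0,0,0,0.26,0,0.001,-0.045,0,0,0,0.26,0,0.001,-0.06,0,0,0,0.26,0,0.001,-0.075,0,0,0,0.26,0,0.001,-0.085,0.05,0,0,0.26,0,0.001,-0.09,0.1,0,0,0.26])

```text
t: 25.9
tool_pos: [0.4057, 0.0603, 0.1951]
orientation: [2.051, 2.15, 0.251]
force: [0.2, -0.2, 0.8]
opening: 0.0242
gripper_force: 0.0
```

```bash
python3 - <<'E'
from h import *
s=robot.read_state(); print(s["t"],s["q"].round(3),s["tool_pos"],s["force"])
im,d,W=wrist(); cv2.imwrite("pics/w6.png",im[:,:,::-1])
def rep(n,B):
    r=np.hypot(B[...,0],B[...,2]-.03); k=(r>.187)&(r<.212)&(abs(B[...,1])<.09)&(B[...,0]<-.1)&(B[...,0]>-.2)&(B[...,2]>.07); b=B[k]
    print(n,k.sum(),b.mean(0),b.min(0),b.max(0),np.arctan2(b[:,2].mean()-.03,-b[:,0].mean())-.436)
rep("wrist",tobox(W)); rep("top",tobox(cloud("top")[2]))
im,d,S=cloud("scene")
for r in robot.recognise("scene","red_cap_jar")[:1]: u,v=map(int,r["uv"]); print("jar",u,v,S[v,u])
E
```

```text
25.9 [ 0.016 -0.679  2.236  0.007  1.353 -0.032] [0.40567135 0.06026086 0.19512502] [ 0.23431258 -0.21230593  0.83149853]
wrist 4721 [-0.18102286  0.01047205  0.11733243] [-0.18711733 -0.08610157  0.10822953] [-0.16811416  0.0861534   0.12115887] 0.013500100025232054
top 385 [-0.18275188  0.05200815  0.11720284] [-0.18876992  0.00972008  0.10757538] [-0.16905753  0.08830992  0.12226749] 0.009213461441343163
jar 264 356 [ 0.51334495 -0.42229905  0.04339985]
```

View pics/w6.png

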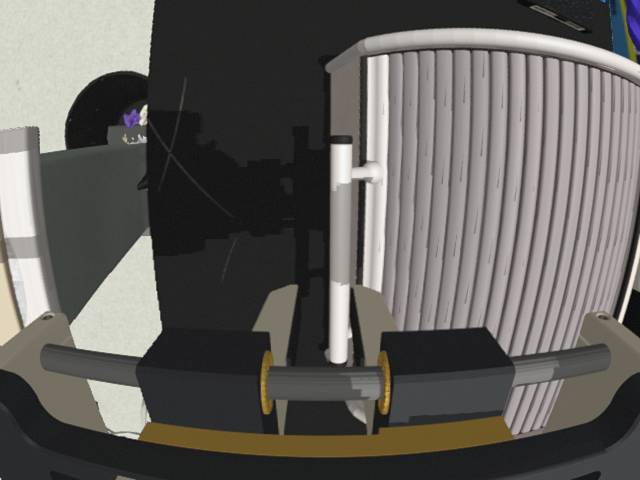

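The picture shows the cover down on the sill (white rail at column ~375), the bar at (340,250) free, and the gripper clear. The measured angle is about 0, and the jar hasn't moved.

```bash
python3 -c "
from plant import robot
print(robot.close_job())"
```

```text
the job is handed in; nothing more can be done
None
```

The job is handed in at about 26 s of the 72 s allowed, and no verdict came back: the amber bottle stands upright on the dark box floor beside the stored one, the cover is rolled shut (measured at about 0 rad), and the red-capped jar has not moved.

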